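# Slide carrier home under the reader head

### The arm

A 7-joint arm with a two-finger parallel gripper is mounted at the origin on a cart in front of the work surface, level with it; the furniture and walls round the work are solid. World frame = base frame: x ahead of the robot, y to its left, z up, the work surface at z = 0. Lengths are in mm, angles in rad, forces in N, time in s.
With the tool pointing down it reaches from about 400 to 925 mm from the base axis. Payload 5.6 kg.
Tool frame: the origin (TCP) lies midway between the tips of the shut fingers; the grasp point (between the pads) lies 19 mm behind it; z points along the fingers, y is the line along which they close (so a half turn about z gives the same grasp; the last joint's range is limited). The gripper opens to 85 mm and grips with 20 to 120 N. Pads are 22 mm wide; open, the fingers measure 114 mm over their backs; the gripper's body (76 mm by 85 mm) begins 54 mm behind the grasp point. The pads swing forward as they close: fully open they stand 13 mm farther back than shut.
Start: joints at [-1.163, 0.468, -0.012, 1.603, 0.006, 1.071, -0.056], TCP at [283.235, 585.052, 231.29] pointing down, gripper open.
Joint ranges: [-2.53, 2.53], [-0.31, 2.02], [-1.57, 1.55], [0.28, 2.44], [-1.29, 4.43], [0.15, 1.84], [-2.92, 2.92]. Speed limits (rad/s): [2.57, 2.57, 3.14, 3.14, 3.14, 3.14, 3.14].

### API

Orientations are given as a unit quaternion [w, x, y, z].
In Python, from rig import * gives the robot as it stands.
- The arm moves only by the shell command python3 -m crank 'ROWS'. ROWS is JSON, a list of rows, each an object with "claw": the opening, from 0 (shut) to 1 (fully open); "delta_pos": the shift along the tool's x, y, z in mm, a list of three; "dr": the turn, a rotation vector about the tool's x, y, z in rad, a list of three. A call has 1 to 20 rows; each row is the pose to reach, as a shift and turn from the pose commanded when the call began, along the tool's axes at that moment; what a row does not reach only later rows make up. A row lasts 1/10 s, in which the tool goes at most 50 mm and 8.59 degrees, less where a joint would pass 70% of its speed; a pose out of reach is approached as far as the arm can. A call with a gripper value outside its range is refused whole. The fingers move at their own pace and stop on an object; the grip force is fixed at half the most. Time passes only in rows, so rows that repeat a pose let the fingers close. It gives the time, the measured TCP pose, the force, the opening and the grip force at its end, in the units of the state.
- read_state(): the state, without advancing time (a new reading comes with each control period).
- get_image(name): name is "scene" or "top"; returns a dict with "img" (384x512x3 uint8, red, green, blue), "range_z" (384x512 float32, mm along the optical axis (not along the pixel's ray), 0 where there is no reading), "fx", "fy", "cx", "cy" (pixels), "camera_from_world" (4x4, takes a point from world to camera coordinates). Camera axes: x right, y down, z forward; pixel columns grow to the right and rows downward; lengths in mm; the calibration is good to about 2 mm. A picture is of the moment at which its call begins.
- sign_off(): hands the job in; it is judged then, once.
Trained networks look in a picture, given as the dict that the camera call returned (one of the last four; its "shot" number tells which), for a name from the list of things; names that differ only in an ending like _2 or _b are one class to them, and where a whole thing is asked for, a point or a joint stands for the part that bears it (a point fixed in the world has none). Each returns a list of dicts, best first, with "confidence" (0 to 1); they miss things now and then, are a little off and sometimes report something else, mostly with a low value. They report only what shows in the picture. A call takes as long as a camera call.
- masks_of(picture, query): "region" (384x512 bool, what is visible of it) and "extent" ([left, top, width, height] in pixels, round what is visible of it).
The state is a dict: "time_s": time; "joint_positions": joint angles; "joint_vel": joint speeds; "tau": joint torques, N m; "eef_pos": TCP position; "eef_rot": TCP orientation; "force": force on the tool from outside, world axes, zero at the start; "torque": the same for the moment, N m; "grip_width": finger opening in mm; "grip_force": force on a finger pad.
Only numpy, scipy, OpenCV 4.12 (cv2) and the standard library are available. Lean on these libraries where they do the work, as an engineer would, in place of code of your own. Each camera call takes 0.05 s, during which the arm holds its last target. There are 200 camera calls.

### The job

Load the slide carrier into the slide reader: bring the flat blue carrier, by its black grip and with its nose ahead, to the reader's mouth, and push it straight in under the low head until it has driven the hidden orange docking slide fully home against its end stop. How deep that is differs each time, so feel for it: push gently, never press the carrier against the reader harder than about 15 N, then let go and leave the carrier there, and do not disturb the vials or the petri dish.

Things in the scene. Friction and masses are not known exactly. Their poses are not given: they have to be found in the camera images.
- carrier: loose slide carrier, about 0.35 kg: blue plate 150 (x) x 60 (y) x 8 mm lying on the worktop, two glass slides on top (9 mm high there). Black upright grip on its rear: 34 (x) x 14 (y) mm, from the plate's top up to 44 mm, centre 58 mm behind the plate's middle. Origin: underside, middle of the plate; +x towards the nose (front edge, x = +75 mm), z up
- carrier_nose (a point): middle of the carrier's front edge, half the plate's thickness up (4 mm); 75 mm ahead of the carrier's origin
- carrier_grip (a point): point on the black grip's middle, 34 mm above the carrier's underside; pinch the grip here across its 14 mm (along the carrier's y)
- reader: fixed white housing 130 (x) x 103 (y) x 52 mm; straight tunnel along x, 63.5 wide (1.75 mm play each side of the carrier), 12.5 high, floor = worktop. Origin: worktop, middle of the mouth (front face); +x into the tunnel, z up. Dark flared guide cheeks, 10 mm high, stand 33 mm out from the mouth, opening to 85 mm. Carrier home: nose 62 to 102 mm past the mouth, grip centre 31 to 71 mm outside it
- dock (a joint): hidden orange docking slide in the tunnel, pushed by the nose, m: 0 = fully out, 0.008 = home on a rigid end stop. A weak spring (0.6 N) pushes it out again unless the carrier stands before it; the carrier's own friction on the worktop holds it. Its depth is not reported: at 0 its face is 54 to 94 mm past the mouth. At the stop the push rises steeply; over 15 N is too much
- vial_red: bystander: glass vial with red cap, 23 mm across, 51 high, standing; origin under its middle
- vial_yellow: bystander: glass vial with yellow cap, 23 mm across, 51 high, standing; origin under its middle
- petri: bystander: petri dish, 62 mm across, 12 high, lying flat; origin under its middle

How it is judged (in metres and radians):
On the way, in this order (a step that is already met when the one before it is completed fails the run):
1. the carrier's nose is in the tunnel, at least 15 mm past the mouth, square and flat on the worktop (x of carrier_nose in the frame of reader above 0.015 m and y of carrier_nose in the frame of reader between -0.005 and 0.005 m and height (world z) of carrier_nose below 0.009 m and angle between the x axis of carrier and the x axis of reader, either way round below 0.1 rad), for 0.1 s.
2. the carrier has driven the docking slide home (within 1.6 mm of its end stop) (value of joint dock above 0.0064 m and x of carrier_nose in the frame of reader above 0.058 m), for 0.1 s.
At the end, for the whole second after the job is handed in: the docking slide is within 1.6 mm of its end stop (reads over 6.4 mm of 8), the carrier lies at rest, flat on the worktop and in line with the tunnel (within 0.08 rad), its nose 58 to 106 mm past the mouth, and is let go (all of step 2 and x of carrier_nose in the frame of reader below 0.106 m and angle between the x axis of carrier and the x axis of reader, either way round below 0.08 rad and angle between carrier's own z axis and vertical below 0.06 rad and height (world z) of carrier below 0.005 m and linear speed of carrier below 0.01 m/s); the robot touches nothing.
It fails at once if the carrier is pressed against the reader or its docking slide harder than 20 N (contact force between carrier and reader above 20 N).
It fails at once if the arm or fingers push the reader harder than 15 N (contact force between any of the arm, the fingers and reader above 15 N).
It fails at once if a vial or the petri dish is moved more than 15 mm (distance of any of vial_red, vial_yellow, petri from where it was at the start of the episode above 0.015 m).
It also fails if it takes over 58 s, if anything falls off the work surface, if the arm or the gripper's body presses on something with over 40 N, if the wrist force passes 120 N, or if a joint passes its speed limit or range.

## Working session

There is one attempt and no reset: what is moved stays moved. The work goes in short steps, Python scripts to look and compute and a shell command to move; the robot and the scene stay as the last step left them, time stands still between calls to the robot, and variables do not carry over. Pictures are saved under pics/ and viewed, at most 10 in all, crops included, and the job is handed in when it is done.

```bash
mkdir -p pics
cat > h.py <<'E'
from rig import *
import numpy as np, cv2
def pts(p,m):
    v,u=np.nonzero(m&(p["range_z"]>0)); z=p["range_z"][v,u]
    c=np.stack([(u-p["cx"])/p["fx"]*z,(v-p["cy"])/p["fy"]*z,z,np.ones_like(z)])
    return (np.linalg.inv(p["camera_from_world"])@c)[:3].T
E
python3 - <<'E'
from h import *
s=read_state();print(s["time_s"],s["eef_pos"],s["eef_rot"],s["force"],s["grip_width"])
for n in("top","scene"):
    p=get_image(n);cv2.imwrite(f"pics/{n}0.png",p["img"][:,:,::-1])
    print(n,np.linalg.inv(p["camera_from_world"])[:3].round(2).tolist(),p["fx"])
    for q in("carrier","carrier_grip","reader","vial_red","vial_yellow","petri"):
        for d in masks_of(p,q)[:2]:
            w=pts(p,d["region"]);print(q,round(d["confidence"],2),d["extent"],np.median(w,0).round(1),np.percentile(w,2,0).round(0),np.percentile(w,98,0).round(0),[np.round(x,2) for x in cv2.minAreaRect(w[:,:2].astype(np.float32))])
E
```

```text
0.0 [283.00717294 584.55202029 230.34390298] [-1.45373431e-04  2.23534597e-01  9.74695616e-01 -8.48326854e-04] [ 0.32915681 -0.03497122  0.01496429] 85.6501399913628
top [[0.02, -1.0, 0.06, 459.1], [-1.0, -0.02, 0.01, 275.16], [-0.01, -0.06, -1.0, 904.19]] 369.70347748077097
carrier 0.86 [229.4, 202.0, 41.5, 67.3] [422.9 306.4   8.7] [353. 265.   3.] [497. 347.  44.] [array([424.61, 307.32]), array([155.48,  64.43]), np.float64(16.72)]
carrier_grip 0.57 [228.3, 203.7, 40.1, 63.7] [424.5 306.6   8.8] [355. 267.   5.] [495. 347.  44.] [array([424.06, 307.73]), array([150.3 ,  62.23]), np.float64(16.36)]
reader 0.56 [227.0, 108.2, 63.8, 77.3] [639.3 287.6  52.3] [569. 223.   4.] [711. 348.  57.] [array([640.89, 283.03]), array([172.61, 114.8 ]), np.float64(27.37)]
reader 0.35 [228.8, 200.4, 37.7, 67.0] [423.  306.4   8.8] [353. 267.   5.] [495. 346.  44.] [array([421.95, 305.9 ]), array([156.42,  60.63]), np.float64(16.76)]
vial_red 0.45 [166.2, 236.5, 12.2, 8.5] [407.  474.7  49.2] [392. 466.   3.] [417. 498.  54.] [array([404.55, 483.26]), array([24.7 , 35.99]), np.float64(5.27)]
vial
[... 551 characters left out ...]
3]), array([150.34,  64.14]), np.float64(16.57)]
carrier_grip 0.73 [175.7, 191.4, 66.4, 52.4] [416.6 294.5   8. ] [349. 262.   4.] [490. 343.  44.] [array([420.11, 305.11]), array([150.97,  66.85]), np.float64(16.57)]
reader 0.9 [259.9, 149.5, 77.0, 73.6] [625.  271.3  50.3] [563. 213.   7.] [705. 339.  55.] [array([621.29, 288.29]), array([163.76, 130.12]), np.float64(26.71)]
vial_red 0.63 [165.1, 154.6, 12.1, 19.8] [400.8 466.7  33.8] [392. 461.   3.] [413. 483.  52.] [array([406.56, 487.49]), array([57.48, 24.03]), np.float64(72.24)]
petri 0.9 [230.9, 302.9, 29.0, 27.6] [371.9  54.2   4.2] [350.  30.   2.] [391.  79.   7.] [array([369.68,  55.6 ]), array([53.25, 45.46]), np.float64(88.7)]
```

Run:
```python
from h import *
R=lambda w:[np.round(x,2) for x in cv2.minAreaRect(w[:,:2].astype(np.float32))]
ims=[]
for n in("top","scene"):
    p=get_image(n)
    im=p["img"][80:300,130:390] if n=="top" else p["img"][110:340,140:400]
    ims.append(cv2.resize(im,(780,580) if 0 else (400,340),interpolation=cv2.INTER_CUBIC))
    w=pts(p,np.ones(p["range_z"].shape,bool)); x,y,z=w.T
    a=(x>540)&(x<740)&(y>190)&(y<380)
    t=w[a&(z>46)&(z<60)];print(n,"top",len(t),R(t),t.mean(0))
    b=(x>320)&(x<530)&(y>230)&(y<380)
    t=w[b&(z>38)&(z<50)];print("grip",len(t),R(t),t.mean(0))
    t=w[b&(z>5)&(z<14)];print("plate",len(t),R(t))
    t=w[(x>500)&(x<640)&(y>190)&(y<360)&(z>6)&(z<15)];print("cheeks",len(t),t[::max(1,len(t)//25)].round(0).tolist())
    print("floor z",np.median(z[(x>300)&(x<700)&(np.abs(z)<10)]))
cv2.imwrite("pics/a.png",np.hstack(ims)[:,:,::-1])
```

```text
top top 2434 [array([643.81, 287.73]), array([132.62, 103.55]), np.float64(25.86)] [643.09430983 287.8319645   52.59613539]
grip 91 [array([369.11, 290.22]), array([33.94, 13.98]), np.float64(19.22)] [369.36461584 290.12171401  43.6346627 ]
plate 2348 [array([424.98, 305.06]), array([149.88, 209.81]), np.float64(89.96)]
cheeks 338 [[639.0, 356.0, 8.0], [622.0, 338.0, 6.0], [604.0, 347.0, 7.0], [595.0, 328.0, 7.0], [592.0, 244.0, 7.0], [589.0, 215.0, 10.0], [585.0, 215.0, 8.0], [580.0, 222.0, 6.0], [573.0, 320.0, 7.0], [570.0, 227.0, 7.0], [563.0, 315.0, 6.0], [561.0, 298.0, 8.0], [559.0, 283.0, 6.0], [558.0, 195.0, 6.0], [551.0, 290.0, 8.0], [549.0, 290.0, 10.0], [547.0, 266.0, 7.0], [545.0, 234.0, 7.0], [541.0, 207.0, 7.0], [534.0, 304.0, 6.0], [531.0, 214.0, 8.0], [526.0, 209.0, 7.0], [521.0, 214.0, 6.0], [519.0, 197.0, 6.0], [509.0, 311.0, 7.0], [506.0, 255.0, 7.0]]
floor z 3.943298352995839
scene top 1931 [array([640.2 , 283.32]), array([133.05, 103.68]), np.float64(25.79)] [638.38119769 280.26629892  51.17667888]
grip 96 [array([365.63, 285.57]), array([33.98, 15.65]), np.float64(18.08)] [365.18041865 284.81514422  42.38728736]
plate 1493 [array([424.79, 305.5 ]), array([148.46, 209.32]), np.float64(89.81)]
cheeks 178 [[551.0, 351.0, 7.0], [563.0, 303.0, 9.0], [566.0, 298.0, 9.0], [568.0, 289.0, 12.0], [562.0, 288.0, 10.0], [559.0, 286.0, 10.0], [561.0, 285.0, 7.0], [556.0, 285.0, 6.0], [546.0, 286.0, 7.0], [542.0, 285.0, 7.0], [541.0, 282.0, 7.0], [538.0, 281.0, 6.0], [630.0, 221.0, 12.0], [628.0, 221.0, 6.0], [600.0, 223.0, 14.0], [600.0, 219.0, 14.0], [600.0, 222.0, 7.0], [613.0, 214.0, 8.0], [603.0, 212.0, 13.0], [592.0, 219.0, 9.0], [591.0, 216.0, 9.0], [585.0, 211.0, 11.0], [580.0, 211.0, 7.0], [577.0, 206.0, 7.0], [523.0, 230.0, 7.0], [561.0, 193.0, 7.0]]
floor z 2.8768038118417394
```

View pics/a.png

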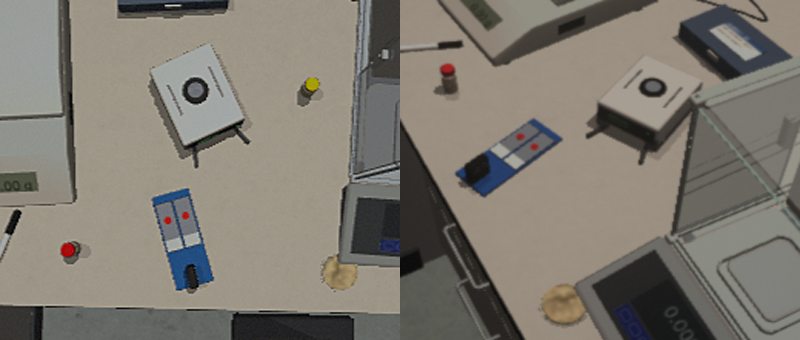

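The carrier (grip toward the robot, about px (190,275) in the left crop) lies in front of the reader mouth (cheeks at about (195,155) and (245,138)). The carrier is yawed about 16.7° and the reader about 25.8°. I'll move above the grip.

```bash
python3 -m crank '[{"claw":1,"delta_pos":[-100,-115,40],"dr":[0,0,-0.4]},{"claw":1,"delta_pos":[-100,-115,40],"dr":[0,0,-0.4]},{"claw":1,"delta_pos":[-100,-115,40],"dr":[0,0,-0.4]},{"claw":1,"delta_pos":[-205,-230,110],"dr":[0,0,-0.74]},{"claw":1,"delta_pos":[-205,-230,110],"dr":[0,0,-0.74]},{"claw":1,"delta_pos":[-205,-230,110],"dr":[0,0,-0.74]},{"claw":1,"delta_pos":[-205,-230,110],"dr":[0,0,-0.74]},{"claw":1,"delta_pos":[-205,-230,110],"dr":[0,0,-0.74]},{"claw":1,"delta_pos":[-205,-230,110],"dr":[0,0,-0.74]},{"claw":1,"delta_pos":[-205,-230,110],"dr":[0,0,-0.74]}]'
python3 - <<'E'
from h import *
from scipy.spatial.transform import Rotation as R
s=read_state();print(s["eef_pos"],s["force"]);M=R.from_quat(np.roll(s["eef_rot"],-1)).as_matrix();print(M.round(3),np.degrees(np.arctan2(M[1,1],M[0,1])))
print("tool delta to grip",M.T@(np.array([367.3,287.9,15])-s["eef_pos"]))
p=get_image("scene");cv2.imwrite("pics/b.png",cv2.resize(p["img"][110:300,130:380],(750,570))[:,:,::-1])
E
```

```text
time_s: 1.8
eef_pos: [367.7, 290.3, 121.9]
eef_rot: [0.001, -0.145, 0.989, 0.001]
force: [-0.4, -0.5, 0.8]
grip_width: 85.1
grip_force: 0.0
[367.66510638 290.28763841 121.92996159] [-0.37722023 -0.51211093  0.81803998]
[[-0.958 -0.287  0.001]
 [-0.287  0.958  0.002]
 [-0.001  0.001 -1.   ]] 106.64964567600161
tool delta to grip [  1.1932973   -2.31160443 106.92559718]
```

View pics/b.png

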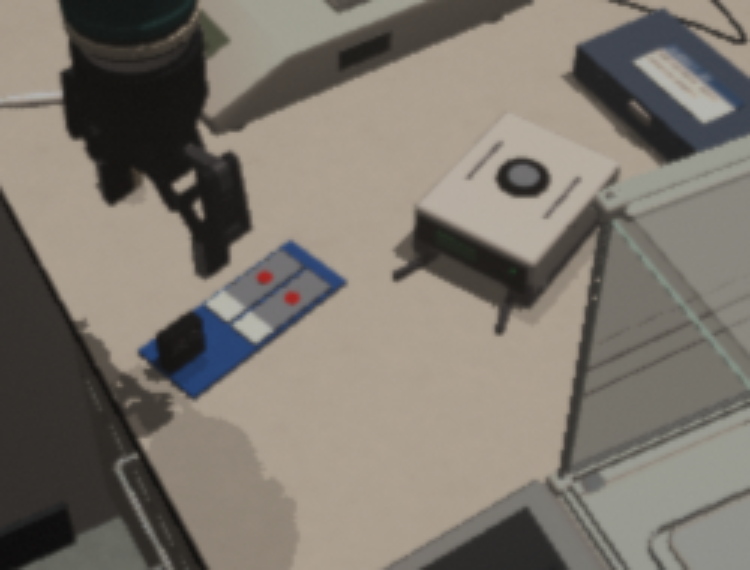

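The gripper is open, straight above the black grip (px (180,345)), and aligned with it. Next: descend, then close.

```bash
python3 -m crank '[{"claw":1,"delta_pos":[1,-2,35],"dr":[0,0,0]},{"claw":1,"delta_pos":[1,-2,70],"dr":[0,0,0]},{"claw":1,"delta_pos":[1,-2,90],"dr":[0,0,0]},{"claw":1,"delta_pos":[1,-2,105],"dr":[0,0,0]},{"claw":1,"delta_pos":[1,-2,105],"dr":[0,0,0]},{"claw":1,"delta_pos":[1,-2,105],"dr":[0,0,0]},{"claw":0.3,"delta_pos":[1,-2,105],"dr":[0,0,0]},{"claw":0,"delta_pos":[1,-2,105],"dr":[0,0,0]},{"claw":0,"delta_pos":[1,-2,105],"dr":[0,0,0]},{"claw":0,"delta_pos":[1,-2,105],"dr":[0,0,0]},{"claw":0,"delta_pos":[1,-2,105],"dr":[0,0,0]},{"claw":0,"delta_pos":[1,-2,105],"dr":[0,0,0]},{"claw":0,"delta_pos":[1,-2,105],"dr":[0,0,0]},{"claw":0,"delta_pos":[1,-2,105],"dr":[0,0,0]}]'
cat > m.py <<'E'
from h import *
from scipy.spatial.transform import Rotation as R
# carrier pose relative to reader, top camera
B=np.array([[643.8,287.7]]);yaw=np.radians(25.85)
a=np.array([np.cos(yaw),np.sin(yaw)]);b=np.array([-a[1],a[0]])
mouth=B[0]-65*a
def meas(name="top"):
    p=get_image(name);i=p["img"].astype(int)
    blue=(i[:,:,2]>i[:,:,0]+40)
    d=masks_of(p,"carrier")
    m=np.zeros_like(blue)
    if d: m=cv2.dilate(d[0]["region"].astype(np.uint8),np.ones((3,3)))>0
    w=pts(p,m); z=w[:,2];print("conf",[x["confidence"] for x in d][:2],len(w))
    t=w[(z>5.5)&(z<14+4)]
    r=cv2.minAreaRect(t[:,:2].astype(np.float32));print("rect",r)
    rb=(t[:,:2]-mouth)@np.stack([a,b],1)
    print("reader frame: nose x",np.percentile(rb[:,0],99.5))
    # front half edges
    for lo,hi in((0,25),(25,50),(50,75),(75,100)):
        x1=rb[:,0].max(); q=rb[(rb[:,0]<x1-lo)&(rb[:,0]>x1-hi)]
        if len(q)>20: print(lo,hi,"y",np.percentile(q[:,1],[2,98]).round(1),"mid",np.percentile(q[:,1],[2,98]).mean().round(2), "z",np.median(t[:,2]).round(1))
    return p
def st():
    s=read_state();M=R.from_quat(np.roll(s["eef_rot"],-1)).as_matrix()
    print("t",s["time_s"],"tcp",s["eef_pos"].round(2),"F",np.array(s["force"]).round(2),"along",(np.array(s["force"])[:2]@a).round(2),"w",s["grip_width"],"yaw",np.degrees(np.arctan2(M[1,1],M[0,1]))-90)
    return s,M
E
python3 -c "
from m import *
st();p=meas();cv2.imwrite('pics/c.png',cv2.resize(p['img'][90:290,180:330],(600,600)[:2])[:,:,::-1])"
```

```text
time_s: 3.25
eef_pos: [367.4, 287.0, 16.8]
eef_rot: [0.0, -0.144, 0.99, 0.0]
force: [-1.4, 0.3, 5.4]
grip_width: 13.0
grip_force: 59.8
t 3.25 tcp [367.37 287.03  16.79] F [-1.37  0.32  5.36] along -1.1 w 12.9573222170227 yaw 16.56019060300109
conf [0.88] 1233
rect ((445.3639221191406, 311.3075866699219), (112.91423034667969, 66.09811401367188), 14.98032283782959)
reader frame: nose x -47.43517687300768
0 25 y [ 73.3 130. ] mid 101.67 z 9.0
25 50 y [ 74.3 133.8] mid 104.08 z 9.0
50 75 y [ 79.2 138.4] mid 108.81 z 9.0
75 100 y [ 82.5 142.2] mid 112.33 z 9.0
```

View pics/c.png

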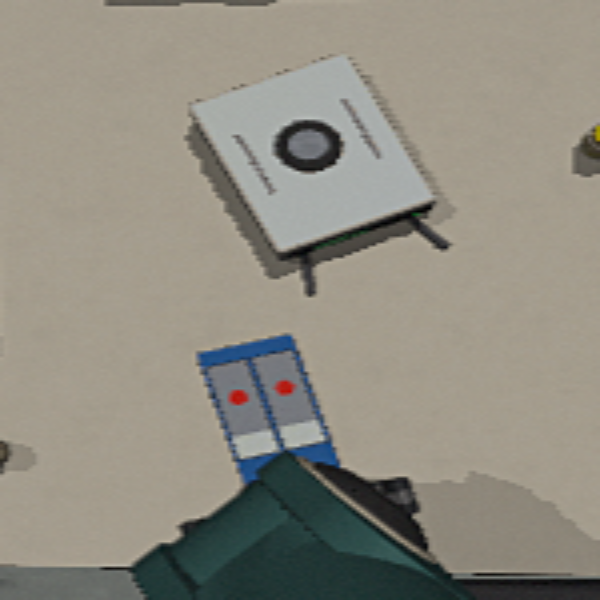

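The pads hold the grip and the carrier's nose is free (px (245,345)). I'll lift it slightly, line it up about 45 mm short of the mouth, and measure again.

```bash
python3 -m crank '[{"claw":0,"delta_pos":[0,0,-4],"dr":[0,0,0]},{"claw":0,"delta_pos":[0,0,-5],"dr":[0,0,0]},{"claw":0,"delta_pos":[-2,-10,-5],"dr":[0,0,-0.02]},{"claw":0,"delta_pos":[-5,-25,-5],"dr":[0,0,-0.04]},{"claw":0,"delta_pos":[-8,-42,-5],"dr":[0,0,-0.06]},{"claw":0,"delta_pos":[-11,-60,-5],"dr":[0,0,-0.08]},{"claw":0,"delta_pos":[-14,-77,-5],"dr":[0,0,-0.1]},{"claw":0,"delta_pos":[-18,-95,-5],"dr":[0,0,-0.13]},{"claw":0,"delta_pos":[-21,-110,-5],"dr":[0,0,-0.15]},{"claw":0,"delta_pos":[-22.5,-118,-5],"dr":[0,0,-0.162]},{"claw":0,"delta_pos":[-22.5,-120,-5],"dr":[0,0,-0.162]},{"claw":0,"delta_pos":[-22.5,-120,-5],"dr":[0,0,-0.162]},{"claw":0,"delta_pos":[-22.5,-120,-5],"dr":[0,0,-0.162]}]'
python3 -c "
from m import *
st();p=meas();cv2.imwrite('pics/d.png',cv2.resize(p['img'][90:290,180:330],(600,600)[:2])[:,:,::-1])
w=pts(p,np.ones(p['range_z'].shape,bool));t=w[(w[:,0]>540)&(w[:,0]<740)&(w[:,1]>190)&(w[:,1]<380)&(w[:,2]>46)&(w[:,2]<60)]
print(cv2.minAreaRect(t[:,:2].astype(np.float32)))
p=get_image('scene');cv2.imwrite('pics/e.png',cv2.resize(p['img'][120:270,170:370],(800,600))[:,:,::-1])
"
```

```text
time_s: 4.65
eef_pos: [422.4, 178.7, 21.2]
eef_rot: [-0.0, -0.224, 0.975, 0.0]
force: [-0.3, -0.3, -3.5]
grip_width: 13.0
grip_force: 58.5
t 4.65 tcp [422.43 178.68  21.24] F [-0.3  -0.3  -3.54] along -0.4 w 12.999694820090786 yaw 25.9084321990443
conf [0.91] 1212
rect ((494.0645751953125, 214.2080535888672), (114.6415786743164, 65.010986328125), 26.889022827148438)
reader frame: nose x -46.71306101823302
0 25 y [-29.   29.2] mid 0.13 z 12.9
25 50 y [-28.8  29.6] mid 0.38 z 12.9
50 75 y [-29.2  28.7] mid -0.29 z 12.9
75 100 y [-29.9  29.4] mid -0.26 z 12.9
((644.111328125, 287.9573974609375), (131.76622009277344, 103.4808349609375), 25.907480239868164)
```

View pics/d.png

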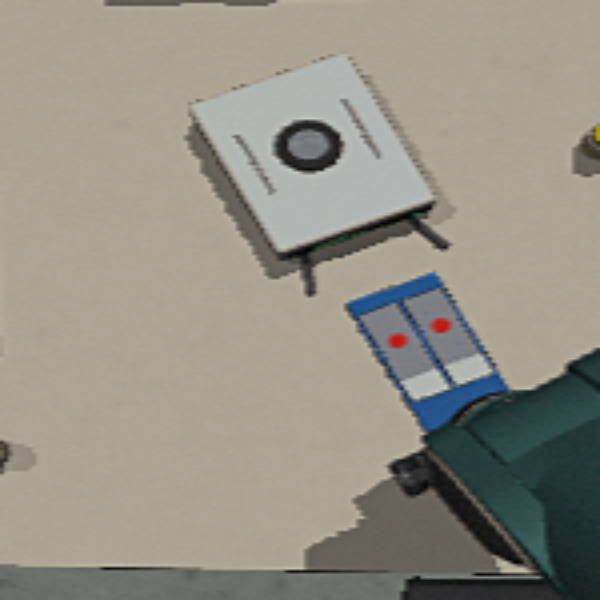

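View pics/e.png

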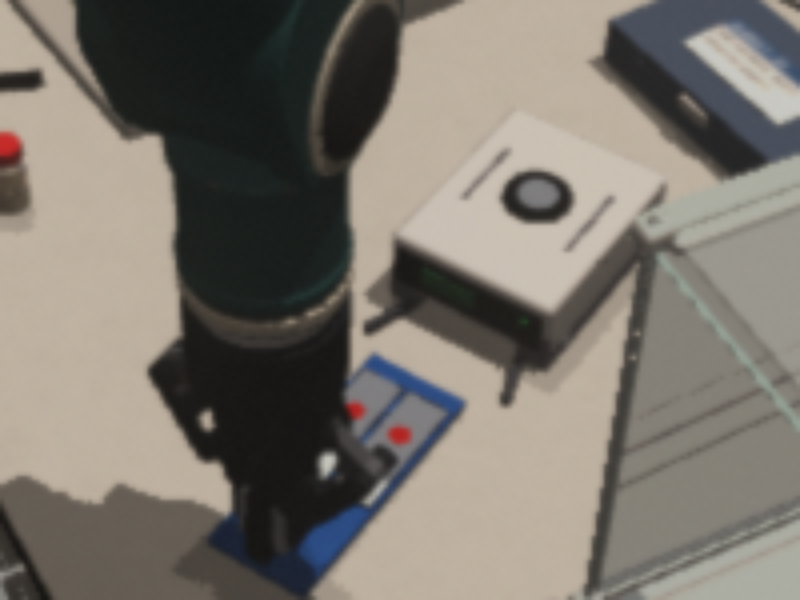

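Both views show the carrier square in front of the mouth: its nose edge runs from (350,303) to (435,275) in the top view, between the cheeks. I'll lower it and move forward to just before the mouth.

```bash
python3 -m crank '[{"claw":0,"delta_pos":[0,0,2],"dr":[0,0,0]},{"claw":0,"delta_pos":[0,0,3.5],"dr":[0,0,0]},{"claw":0,"delta_pos":[0,0,4.2],"dr":[0,0,0]},{"claw":0,"delta_pos":[0,0,4.2],"dr":[0,0,0]},{"claw":0,"delta_pos":[-4,0,4.2],"dr":[0,0,0]},{"claw":0,"delta_pos":[-9,0,4.2],"dr":[0,0,0]},{"claw":0,"delta_pos":[-15,0,4.2],"dr":[0,0,0]},{"claw":0,"delta_pos":[-21,0,4.2],"dr":[0,0,0]},{"claw":0,"delta_pos":[-27,0,4.2],"dr":[0,0,0]},{"claw":0,"delta_pos":[-33,0,4.2],"dr":[0,0,0]},{"claw":0,"delta_pos":[-37,0,4.2],"dr":[0,0,0]},{"claw":0,"delta_pos":[-40,0,4.2],"dr":[0,0,0]},{"claw":0,"delta_pos":[-40,0,4.2],"dr":[0,0,0]},{"claw":0,"delta_pos":[-40,0,4.2],"dr":[0,0,0]}]'
python3 -c "
from m import *
st();p=meas()"
```

```text
time_s: 6.2
eef_pos: [459.0, 195.4, 17.1]
eef_rot: [0.0, -0.224, 0.975, 0.0]
force: [-0.2, 0.6, -3.4]
grip_width: 13.0
grip_force: 58.6
t 6.2 tcp [459.01 195.41  17.09] F [-0.16  0.58 -3.36] along 0.11 w 13.048621579550437 yaw 25.84476933191314
conf [0.71] 1075
rect ((539.7945556640625, 235.74168395996094), (97.26615142822266, 68.34569549560547), 25.10207748413086)
reader frame: nose x -4.80170204053473
0 25 y [-30.   28.1] mid -0.94 z 9.2
25 50 y [-30.   28.9] mid -0.58 z 9.2
50 75 y [-30.9  28.6] mid -1.16 z 9.2
75 100 y [-30.1  28.2] mid -0.95 z 9.2
```

```bash
python3 -m crank '[{"claw":0,"delta_pos":[0,0.5,0.2],"dr":[0,0,0]},{"claw":0,"delta_pos":[0,0.9,0.4],"dr":[0,0,0]},{"claw":0,"delta_pos":[-2,0.9,0.4],"dr":[0,0,0]},{"claw":0,"delta_pos":[-4,0.9,0.4],"dr":[0,0,0]},{"claw":0,"delta_pos":[-7,0.9,0.4],"dr":[0,0,0]},{"claw":0,"delta_pos":[-10,0.9,0.4],"dr":[0,0,0]},{"claw":0,"delta_pos":[-13,0.9,0.4],"dr":[0,0,0]},{"claw":0,"delta_pos":[-15,0.9,0.4],"dr":[0,0,0]},{"claw":0,"delta_pos":[-15,0.9,0.4],"dr":[0,0,0]}]'
python3 -c "
from m import *
st();p=meas()"
```

```text
time_s: 7.2
eef_pos: [471.7, 202.7, 16.8]
eef_rot: [-0.0, -0.224, 0.975, -0.0]
force: [-4.8, -1.5, 3.8]
grip_width: 13.1
grip_force: 59.7
t 7.2 tcp [471.71 202.74  16.8 ] F [-4.81 -1.48  3.83] along -4.98 w 13.070527281606102 yaw 25.8628707010445
conf [0.77] 875
rect ((550.8115234375, 242.98439025878906), (77.91168975830078, 65.7708740234375), 25.763757705688477)
reader frame: nose x 0.38870351625822896
0 25 y [-29.3  29.3] mid -0.02 z 9.3
25 50 y [-28.8  29.1] mid 0.16 z 9.3
50 75 y [-28.9  28.2] mid -0.37 z 9.3
```

```bash
python3 -m crank '[{"claw":0,"delta_pos":[0,0,-0.3],"dr":[0,0,0]},{"claw":0,"delta_pos":[0,0,-0.3],"dr":[0,0,0]},{"claw":0,"delta_pos":[0,0,-0.3],"dr":[0,0,0]}]'
python3 -m crank '[{"claw":0,"delta_pos":[-1,0,0],"dr":[0,0,0]},{"claw":0,"delta_pos":[-2,0,0],"dr":[0,0,0]},{"claw":0,"delta_pos":[-3,0,0],"dr":[0,0,0]},{"claw":0,"delta_pos":[-3,0,0],"dr":[0,0,0]}]'
python3 -c "
from m import *
st()"
```

```text
time_s: 7.6
eef_pos: [472.4, 203.0, 16.8]
eef_rot: [0.0, -0.224, 0.975, 0.0]
force: [-0.1, 1.0, -1.5]
grip_width: 13.2
grip_force: 58.8
time_s: 8.0
eef_pos: [475.1, 204.1, 17.0]
eef_rot: [0.0, -0.224, 0.975, 0.0]
force: [0.1, -0.3, -1.2]
grip_width: 13.2
grip_force: 58.7
t 8.0 tcp [475.12 204.13  16.99] F [ 0.11 -0.29 -1.21] along -0.03 w 13.245689565137159 yaw 25.844475139800807
```

```bash
python3 -m crank '[{"claw":0,"delta_pos":[-2,0.2,0],"dr":[0,0,0]},{"claw":0,"delta_pos":[-5,0.3,0],"dr":[0,0,0]},{"claw":0,"delta_pos":[-8,0.3,0],"dr":[0,0,0]},{"claw":0,"delta_pos":[-11,0.3,0],"dr":[0,0,0]},{"claw":0,"delta_pos":[-14,0.3,0],"dr":[0,0,0]},{"claw":0,"delta_pos":[-17,0.4,0],"dr":[0,0,0]},{"claw":0,"delta_pos":[-20,0.4,0],"dr":[0,0,0]},{"claw":0,"delta_pos":[-23,0.4,0],"dr":[0,0,0]},{"claw":0,"delta_pos":[-26,0.5,0],"dr":[0,0,0]},{"claw":0,"delta_pos":[-28,0.5,0],"dr":[0,0,0]},{"claw":0,"delta_pos":[-28,0.5,0],"dr":[0,0,0]}]'
python3 -c "
from m import *
s,M=st();e=s['eef_pos'][:2]
print('rel',(e-[471.71,202.74])@a,(e-[471.71,202.74])@b);meas()"
```

```text
time_s: 9.1
eef_pos: [500.2, 217.0, 17.0]
eef_rot: [0.0, -0.224, 0.975, 0.0]
force: [0.7, 0.9, -2.2]
grip_width: 13.5
grip_force: 58.6
t 9.1 tcp [500.25 216.95  17.03] F [ 0.65  0.95 -2.22] along 1.0 w 13.486837940626295 yaw 25.84843433399695
rel 31.879357339513618 0.3481149172397515
conf [0.56] 372
rect ((572.016845703125, 255.11944580078125), (28.688095092773438, 63.738216400146484), 25.609067916870117)
reader frame: nose x 0.49263785366832114
0 25 y [-28.5  29.5] mid 0.5 z 9.2
```

```bash
cat > chk.py <<'E'
from m import *
import sys
s=read_state();e=s['eef_pos'][:2]-np.array([471.71,202.74]);F=np.array(s["force"])
f=-(F[:2]@a);print("CHK rel %.2f %.2f push %.2f lat %.2f z %.2f"%(e@a,e@b,f,F[:2]@b,F[2]));sys.exit(int(f>4.5))
E
python3 -m crank '[{"claw":0,"delta_pos":[-1,0,0],"dr":[0,0,0]},{"claw":0,"delta_pos":[-3,-0.1,0],"dr":[0,0,0]},{"claw":0,"delta_pos":[-5,-0.2,0],"dr":[0,0,0]},{"claw":0,"delta_pos":[-7,-0.2,0],"dr":[0,0,0]},{"claw":0,"delta_pos":[-9,-0.2,0],"dr":[0,0,0]},{"claw":0,"delta_pos":[-9,-0.2,0],"dr":[0,0,0]}]' >/dev/null; python3 chk.py &&
python3 -m crank '[{"claw":0,"delta_pos":[-0.5,0,0],"dr":[0,0,0]},{"claw":0,"delta_pos":[-0.5,0,0],"dr":[0,0,0]}]' >/dev/null && python3 chk.py &&
python3 -m crank '[{"claw":0,"delta_pos":[-0.5,0,0],"dr":[0,0,0]},{"claw":0,"delta_pos":[-0.5,0,0],"dr":[0,0,0]}]' >/dev/null && python3 chk.py &&
python3 -m crank '[{"claw":0,"delta_pos":[-0.5,0,0],"dr":[0,0,0]},{"claw":0,"delta_pos":[-0.5,0,0],"dr":[0,0,0]}]' >/dev/null && python3 chk.py &&
python3 -m crank '[{"claw":0,"delta_pos":[-0.5,0,0],"dr":[0,0,0]},{"claw":0,"delta_pos":[-0.5,0,0],"dr":[0,0,0]}]' >/dev/null && python3 chk.py
```

```text
CHK rel 40.91 0.14 push -0.45 lat 0.46 z -3.15
CHK rel 40.87 0.12 push 0.45 lat -0.23 z -2.01
CHK rel 41.14 0.13 push 1.72 lat -0.42 z -2.51
CHK rel 41.78 0.10 push 1.39 lat -0.97 z -1.76
CHK rel 42.34 0.13 push 0.73 lat 0.27 z -2.09
```

```bash
python3 -m crank '[{"claw":0,"delta_pos":[-1,0,0],"dr":[0,0,0]},{"claw":0,"delta_pos":[-2,0,0],"dr":[0,0,0]},{"claw":0,"delta_pos":[-3,0,0],"dr":[0,0,0]},{"claw":0,"delta_pos":[-4,0,0],"dr":[0,0,0]},{"claw":0,"delta_pos":[-5,0,0],"dr":[0,0,0]},{"claw":0,"delta_pos":[-6,0,0],"dr":[0,0,0]}]' >/dev/null; python3 chk.py &&
python3 -m crank '[{"claw":0,"delta_pos":[-0.6,0,0],"dr":[0,0,0]},{"claw":0,"delta_pos":[-0.6,0,0],"dr":[0,0,0]}]' >/dev/null && python3 chk.py &&
python3 -m crank '[{"claw":0,"delta_pos":[-0.6,0,0],"dr":[0,0,0]},{"claw":0,"delta_pos":[-0.6,0,0],"dr":[0,0,0]}]' >/dev/null && python3 chk.py &&
python3 -m crank '[{"claw":0,"delta_pos":[-0.6,0,0],"dr":[0,0,0]},{"claw":0,"delta_pos":[-0.6,0,0],"dr":[0,0,0]}]' >/dev/null && python3 chk.py &&
python3 -m crank '[{"claw":0,"delta_pos":[-0.6,0,0],"dr":[0,0,0]},{"claw":0,"delta_pos":[-0.6,0,0],"dr":[0,0,0]}]' >/dev/null && python3 chk.py &&
python3 -m crank '[{"claw":0,"delta_pos":[-0.6,0,0],"dr":[0,0,0]},{"claw":0,"delta_pos":[-0.6,0,0],"dr":[0,0,0]}]' >/dev/null && python3 chk.py &&
python3 -m crank '[{"claw":0,"delta_pos":[-0.6,0,0],"dr":[0,0,0]},{"claw":0,"delta_pos":[-0.6,0,0],"dr":[0,0,0]}]' >/dev/null && python3 chk.py &&
python3 -m crank '[{"claw":0,"delta_pos":[-0.6,0,0],"dr":[0,0,0]},{"claw":0,"delta_pos":[-0.6,0,0],"dr":[0,0,0]}]' >/dev/null && python3 chk.py &&
python3 -m crank '[{"claw":0,"delta_pos":[-0.6,0,0],"dr":[0,0,0]},{"claw":0,"delta_pos":[-0.6,0,0],"dr":[0,0,0]}]' >/dev/null && python3 chk.py &&
python3 -m crank '[{"claw":0,"delta_pos":[-0.6,0,0],"dr":[0,0,0]},{"claw":0,"delta_pos":[-0.6,0,0],"dr":[0,0,0]}]' >/dev/null && python3 chk.py &&
python3 -m crank '[{"claw":0,"delta_pos":[-0.6,0,0],"dr":[0,0,0]},{"claw":0,"delta_pos":[-0.6,0,0],"dr":[0,0,0]}]' >/dev/null && python3 chk.py &&
python3 -m crank '[{"claw":0,"delta_pos":[-0.6,0,0],"dr":[0,0,0]},{"claw":0,"delta_pos":[-0.6,0,0],"dr":[0,0,0]}]' >/dev/null && python3 chk.py
```

```text
CHK rel 48.35 0.12 push 1.23 lat -0.36 z -1.94
CHK rel 49.07 0.12 push -0.21 lat -0.60 z -2.52
CHK rel 49.55 0.15 push 0.68 lat -0.04 z -1.35
CHK rel 50.18 0.08 push 0.34 lat -0.31 z -3.15
CHK rel 50.75 0.10 push -0.24 lat 0.86 z -3.27
CHK rel 51.39 0.13 push 0.78 lat 0.30 z -2.73
CHK rel 51.99 0.11 push 0.16 lat 0.10 z -2.64
CHK rel 52.58 0.14 push 0.64 lat -0.61 z -2.79
CHK rel 53.17 0.12 push 1.80 lat 0.64 z -2.26
CHK rel 53.76 0.11 push 0.21 lat 0.33 z -2.24
CHK rel 54.37 0.12 push 0.77 lat -0.67 z -2.07
CHK rel 54.99 0.13 push 0.21 lat -0.48 z -3.11
```

```bash
python3 -m crank '[{"claw":0,"delta_pos":[-0.6,0,0],"dr":[0,0,0]},{"claw":0,"delta_pos":[-0.6,0,0],"dr":[0,0,0]}]' >/dev/null && python3 chk.py &&
python3 -m crank '[{"claw":0,"delta_pos":[-0.6,0,0],"dr":[0,0,0]},{"claw":0,"delta_pos":[-0.6,0,0],"dr":[0,0,0]}]' >/dev/null && python3 chk.py &&
python3 -m crank '[{"claw":0,"delta_pos":[-0.6,0,0],"dr":[0,0,0]},{"claw":0,"delta_pos":[-0.6,0,0],"dr":[0,0,0]}]' >/dev/null && python3 chk.py &&
python3 -m crank '[{"claw":0,"delta_pos":[-0.6,0,0],"dr":[0,0,0]},{"claw":0,"delta_pos":[-0.6,0,0],"dr":[0,0,0]}]' >/dev/null && python3 chk.py &&
python3 -m crank '[{"claw":0,"delta_pos":[-0.6,0,0],"dr":[0,0,0]},{"claw":0,"delta_pos":[-0.6,0,0],"dr":[0,0,0]}]' >/dev/null && python3 chk.py &&
python3 -m crank '[{"claw":0,"delta_pos":[-0.6,0,0],"dr":[0,0,0]},{"claw":0,"delta_pos":[-0.6,0,0],"dr":[0,0,0]}]' >/dev/null && python3 chk.py &&
python3 -m crank '[{"claw":0,"delta_pos":[-0.6,0,0],"dr":[0,0,0]},{"claw":0,"delta_pos":[-0.6,0,0],"dr":[0,0,0]}]' >/dev/null && python3 chk.py &&
python3 -m crank '[{"claw":0,"delta_pos":[-0.6,0,0],"dr":[0,0,0]},{"claw":0,"delta_pos":[-0.6,0,0],"dr":[0,0,0]}]' >/dev/null && python3 chk.py &&
python3 -m crank '[{"claw":0,"delta_pos":[-0.6,0,0],"dr":[0,0,0]},{"claw":0,"delta_pos":[-0.6,0,0],"dr":[0,0,0]}]' >/dev/null && python3 chk.py &&
python3 -m crank '[{"claw":0,"delta_pos":[-0.6,0,0],"dr":[0,0,0]},{"claw":0,"delta_pos":[-0.6,0,0],"dr":[0,0,0]}]' >/dev/null && python3 chk.py &&
python3 -m crank '[{"claw":0,"delta_pos":[-0.6,0,0],"dr":[0,0,0]},{"claw":0,"delta_pos":[-0.6,0,0],"dr":[0,0,0]}]' >/dev/null && python3 chk.py &&
python3 -m crank '[{"claw":0,"delta_pos":[-0.6,0,0],"dr":[0,0,0]},{"claw":0,"delta_pos":[-0.6,0,0],"dr":[0,0,0]}]' >/dev/null && python3 chk.py &&
python3 -m crank '[{"claw":0,"delta_pos":[-0.6,0,0],"dr":[0,0,0]},{"claw":0,"delta_pos":[-0.6,0,0],"dr":[0,0,0]}]' >/dev/null && python3 chk.py &&
python3 -m crank '[{"claw":0,"delta_pos":[-0.6,0,0],"dr":[0,0,0]},{"claw":0,"delta_pos":[-0.6,0,0],"dr":[0,0,0]}]' >/dev/null && python3 chk.py &&
python3 -m crank '[{"claw":0,"delta_pos":[-0.6,0,0],"dr":[0,0,0]},{"claw":0,"delta_pos":[-0.6,0,0],"dr":[0,0,0]}]' >/dev/null && python3 chk.py &&
python3 -m crank '[{"claw":0,"delta_pos":[-0.6,0,0],"dr":[0,0,0]},{"claw":0,"delta_pos":[-0.6,0,0],"dr":[0,0,0]}]' >/dev/null && python3 chk.py; python3 -c "from m import *; st()"
```

```text
CHK rel 55.59 0.13 push 0.28 lat 1.16 z -2.90
CHK rel 56.19 0.09 push 1.05 lat -0.01 z -1.63
CHK rel 56.75 0.12 push 1.59 lat 0.45 z -1.80
CHK rel 57.37 0.13 push 0.42 lat -0.62 z -2.19
CHK rel 58.01 0.07 push 0.73 lat -0.26 z -1.93
CHK rel 58.58 0.10 push 0.80 lat -0.92 z -1.83
CHK rel 59.17 0.12 push 0.77 lat -0.59 z -2.42
CHK rel 59.77 0.11 push 0.57 lat -0.93 z -1.85
CHK rel 60.38 0.11 push -0.10 lat 0.21 z -2.76
CHK rel 60.98 0.12 push 1.17 lat -0.65 z -1.01
CHK rel 61.56 0.12 push 0.66 lat 0.38 z -1.76
CHK rel 62.17 0.12 push 0.99 lat 0.02 z -1.63
CHK rel 62.76 0.11 push 0.73 lat -0.68 z -2.21
CHK rel 63.41 0.13 push 0.41 lat 0.17 z -2.32
CHK rel 63.98 0.11 push 0.98 lat -0.35 z -2.45
CHK rel 64.56 0.11 push 1.65 lat 0.27 z -3.31
t 16.6 tcp [529.76 230.99  17.  ] F [-1.6  -0.47 -3.31] along -1.65 w 13.15256016954188 yaw 25.847988953020746
```

Same again. Nothing felt yet, with the nose at roughly 74 mm.

```bash
python3 -m crank '[{"claw":0,"delta_pos":[-0.6,0,0],"dr":[0,0,0]},{"claw":0,"delta_pos":[-0.6,0,0],"dr":[0,0,0]}]' >/dev/null && python3 chk.py &&
python3 -m crank '[{"claw":0,"delta_pos":[-0.6,0,0],"dr":[0,0,0]},{"claw":0,"delta_pos":[-0.6,0,0],"dr":[0,0,0]}]' >/dev/null && python3 chk.py &&
python3 -m crank '[{"claw":0,"delta_pos":[-0.6,0,0],"dr":[0,0,0]},{"claw":0,"delta_pos":[-0.6,0,0],"dr":[0,0,0]}]' >/dev/null && python3 chk.py &&
python3 -m crank '[{"claw":0,"delta_pos":[-0.6,0,0],"dr":[0,0,0]},{"claw":0,"delta_pos":[-0.6,0,0],"dr":[0,0,0]}]' >/dev/null && python3 chk.py &&
python3 -m crank '[{"claw":0,"delta_pos":[-0.6,0,0],"dr":[0,0,0]},{"claw":0,"delta_pos":[-0.6,0,0],"dr":[0,0,0]}]' >/dev/null && python3 chk.py &&
python3 -m crank '[{"claw":0,"delta_pos":[-0.6,0,0],"dr":[0,0,0]},{"claw":0,"delta_pos":[-0.6,0,0],"dr":[0,0,0]}]' >/dev/null && python3 chk.py &&
python3 -m crank '[{"claw":0,"delta_pos":[-0.6,0,0],"dr":[0,0,0]},{"claw":0,"delta_pos":[-0.6,0,0],"dr":[0,0,0]}]' >/dev/null && python3 chk.py &&
python3 -m crank '[{"claw":0,"delta_pos":[-0.6,0,0],"dr":[0,0,0]},{"claw":0,"delta_pos":[-0.6,0,0],"dr":[0,0,0]}]' >/dev/null && python3 chk.py &&
python3 -m crank '[{"claw":0,"delta_pos":[-0.6,0,0],"dr":[0,0,0]},{"claw":0,"delta_pos":[-0.6,0,0],"dr":[0,0,0]}]' >/dev/null && python3 chk.py &&
python3 -m crank '[{"claw":0,"delta_pos":[-0.6,0,0],"dr":[0,0,0]},{"claw":0,"delta_pos":[-0.6,0,0],"dr":[0,0,0]}]' >/dev/null && python3 chk.py &&
python3 -m crank '[{"claw":0,"delta_pos":[-0.6,0,0],"dr":[0,0,0]},{"claw":0,"delta_pos":[-0.6,0,0],"dr":[0,0,0]}]' >/dev/null && python3 chk.py &&
python3 -m crank '[{"claw":0,"delta_pos":[-0.6,0,0],"dr":[0,0,0]},{"claw":0,"delta_pos":[-0.6,0,0],"dr":[0,0,0]}]' >/dev/null && python3 chk.py &&
python3 -m crank '[{"claw":0,"delta_pos":[-0.6,0,0],"dr":[0,0,0]},{"claw":0,"delta_pos":[-0.6,0,0],"dr":[0,0,0]}]' >/dev/null && python3 chk.py &&
python3 -m crank '[{"claw":0,"delta_pos":[-0.6,0,0],"dr":[0,0,0]},{"claw":0,"delta_pos":[-0.6,0,0],"dr":[0,0,0]}]' >/dev/null && python3 chk.py &&
python3 -m crank '[{"claw":0,"delta_pos":[-0.6,0,0],"dr":[0,0,0]},{"claw":0,"delta_pos":[-0.6,0,0],"dr":[0,0,0]}]' >/dev/null && python3 chk.py &&
python3 -m crank '[{"claw":0,"delta_pos":[-0.6,0,0],"dr":[0,0,0]},{"claw":0,"delta_pos":[-0.6,0,0],"dr":[0,0,0]}]' >/dev/null && python3 chk.py &&
python3 -m crank '[{"claw":0,"delta_pos":[-0.6,0,0],"dr":[0,0,0]},{"claw":0,"delta_pos":[-0.6,0,0],"dr":[0,0,0]}]' >/dev/null && python3 chk.py; python3 -c "from m import *; st()"
```

```text
CHK rel 65.22 0.10 push 0.49 lat -0.13 z -1.86
CHK rel 65.79 0.13 push 0.70 lat 0.03 z -2.00
CHK rel 66.37 0.10 push 0.50 lat 0.43 z -2.55
CHK rel 66.97 0.12 push 1.46 lat -0.34 z -1.85
CHK rel 67.56 0.10 push 0.55 lat 0.74 z -1.44
CHK rel 68.19 0.12 push 0.73 lat -0.40 z -0.99
CHK rel 68.79 0.13 push 0.43 lat 0.63 z -2.27
CHK rel 69.39 0.10 push 0.43 lat 0.17 z -2.81
CHK rel 69.99 0.13 push 1.29 lat -0.04 z -1.79
CHK rel 70.24 0.09 push 2.04 lat -0.15 z -0.67
CHK rel 70.94 0.13 push 2.72 lat 0.50 z -1.94
CHK rel 71.73 0.10 push 1.94 lat 0.60 z -2.07
CHK rel 72.39 0.11 push 2.96 lat -0.88 z -2.31
CHK rel 72.99 0.12 push 1.89 lat 0.34 z -2.20
CHK rel 73.59 0.11 push 1.92 lat 0.40 z -2.51
CHK rel 74.19 0.12 push 1.32 lat 0.27 z -1.48
CHK rel 74.76 0.09 push 1.33 lat 0.25 z -1.84
t 20.0 tcp [538.95 235.42  17.  ] F [-1.31 -0.35 -1.84] along -1.33 w 12.826095149800379 yaw 25.84499762556044
```

The dock contact shows at rel ≈ 70, so the stop should be near 78.

```bash
python3 -m crank '[{"claw":0,"delta_pos":[-0.6,0,0],"dr":[0,0,0]},{"claw":0,"delta_pos":[-0.6,0,0],"dr":[0,0,0]}]' >/dev/null && python3 chk.py &&
python3 -m crank '[{"claw":0,"delta_pos":[-0.6,0,0],"dr":[0,0,0]},{"claw":0,"delta_pos":[-0.6,0,0],"dr":[0,0,0]}]' >/dev/null && python3 chk.py &&
python3 -m crank '[{"claw":0,"delta_pos":[-0.6,0,0],"dr":[0,0,0]},{"claw":0,"delta_pos":[-0.6,0,0],"dr":[0,0,0]}]' >/dev/null && python3 chk.py &&
python3 -m crank '[{"claw":0,"delta_pos":[-0.4,0,0],"dr":[0,0,0]},{"claw":0,"delta_pos":[-0.4,0,0],"dr":[0,0,0]}]' >/dev/null && python3 chk.py &&
python3 -m crank '[{"claw":0,"delta_pos":[-0.4,0,0],"dr":[0,0,0]},{"claw":0,"delta_pos":[-0.4,0,0],"dr":[0,0,0]}]' >/dev/null && python3 chk.py &&
python3 -m crank '[{"claw":0,"delta_pos":[-0.4,0,0],"dr":[0,0,0]},{"claw":0,"delta_pos":[-0.4,0,0],"dr":[0,0,0]}]' >/dev/null && python3 chk.py &&
python3 -m crank '[{"claw":0,"delta_pos":[-0.3,0,0],"dr":[0,0,0]},{"claw":0,"delta_pos":[-0.3,0,0],"dr":[0,0,0]}]' >/dev/null && python3 chk.py &&
python3 -m crank '[{"claw":0,"delta_pos":[-0.3,0,0],"dr":[0,0,0]},{"claw":0,"delta_pos":[-0.3,0,0],"dr":[0,0,0]}]' >/dev/null && python3 chk.py &&
python3 -m crank '[{"claw":0,"delta_pos":[-0.3,0,0],"dr":[0,0,0]},{"claw":0,"delta_pos":[-0.3,0,0],"dr":[0,0,0]}]' >/dev/null && python3 chk.py &&
python3 -m crank '[{"claw":0,"delta_pos":[-0.3,0,0],"dr":[0,0,0]},{"claw":0,"delta_pos":[-0.3,0,0],"dr":[0,0,0]}]' >/dev/null && python3 chk.py &&
python3 -m crank '[{"claw":0,"delta_pos":[-0.3,0,0],"dr":[0,0,0]},{"claw":0,"delta_pos":[-0.3,0,0],"dr":[0,0,0]}]' >/dev/null && python3 chk.py; python3 -c "from m import *; st()"
```

```text
CHK rel 75.36 0.11 push 2.18 lat -0.93 z -2.53
CHK rel 75.96 0.12 push 1.53 lat 0.66 z -1.87
CHK rel 76.57 0.11 push 1.28 lat -0.08 z -2.75
CHK rel 76.99 0.10 push 2.11 lat -0.09 z -2.46
CHK rel 77.33 0.13 push 1.14 lat -0.27 z -0.63
CHK rel 77.74 0.12 push 2.37 lat -0.11 z -2.28
CHK rel 78.01 0.13 push 1.84 lat -0.26 z -1.88
CHK rel 78.17 0.14 push 3.12 lat -0.86 z -2.88
CHK rel 78.19 0.16 push 3.70 lat 0.40 z -0.36
CHK rel 78.21 0.10 push 5.67 lat 0.09 z 0.50
t 22.0 tcp [542.05 236.93  16.89] F [-5.14 -2.39  0.5 ] along -5.67 w 13.43486785697958 yaw 25.848105561320537
```

At the stop: the position stalls at 78.2 while the push climbs to 5.7 N. I'll settle the carrier down a touch, then release and check.

```bash
python3 -m crank '[{"claw":0,"delta_pos":[0,0,0.1],"dr":[0,0,0]},{"claw":0,"delta_pos":[0,0,0.1],"dr":[0,0,0]},{"claw":0,"delta_pos":[0,0,0.1],"dr":[0,0,0]}]' >/dev/null; python3 chk.py
python3 -m crank '[{"claw":0.25,"delta_pos":[0,0,0],"dr":[0,0,0]},{"claw":0.35,"delta_pos":[0,0,0],"dr":[0,0,0]},{"claw":0.5,"delta_pos":[0,0,0],"dr":[0,0,0]},{"claw":0.5,"delta_pos":[0,0,0],"dr":[0,0,0]},{"claw":0.5,"delta_pos":[0,0,0],"dr":[0,0,0]},{"claw":0.5,"delta_pos":[0,0,0],"dr":[0,0,0]}]'
python3 -c "
from m import *
st();p=get_image('scene');cv2.imwrite('pics/f.png',cv2.resize(p['img'][120:270,170:370],(800,600))[:,:,::-1])"
```

```text
CHK rel 78.21 0.10 push 5.17 lat 0.23 z 0.65
time_s: 22.9
eef_pos: [542.8, 237.4, 17.0]
eef_rot: [0.0, -0.224, 0.975, 0.0]
force: [-0.4, -0.5, -1.4]
grip_width: 42.7
grip_force: 0.0
t 22.9 tcp [542.77 237.35  16.96] F [-0.37 -0.5  -1.45] along -0.56 w 42.66839081226501 yaw 25.8514968500878
```

View pics/f.png

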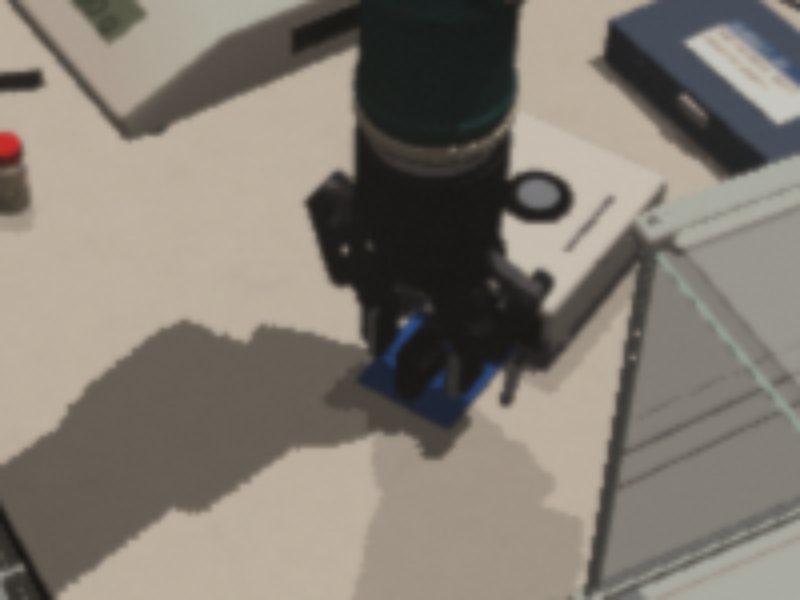

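The fingers stand clear on either side of the black grip (around (425,360)). Next: rise straight up and look.

```bash
python3 -m crank '[{"claw":0.5,"delta_pos":[0,0,-10],"dr":[0,0,0]},{"claw":0.5,"delta_pos":[0,0,-30],"dr":[0,0,0]},{"claw":0.5,"delta_pos":[0,0,-60],"dr":[0,0,0]},{"claw":0.5,"delta_pos":[0,0,-90],"dr":[0,0,0]},{"claw":0.5,"delta_pos":[-0,0,-130],"dr":[0,0,0]},{"claw":0.5,"delta_pos":[0,0,-160],"dr":[0,0,0]},{"claw":0.5,"delta_pos":[40,0,-160],"dr":[0,0,0]},{"claw":0.5,"delta_pos":[80,0,-160],"dr":[0,0,0]},{"claw":0.5,"delta_pos":[120,0,-160],"dr":[0,0,0]},{"claw":0.5,"delta_pos":[150,0,-160],"dr":[0,0,0]},{"claw":0.5,"delta_pos":[150,0,-160],"dr":[0,0,0]},{"claw":0.5,"delta_pos":[150,0,-160],"dr":[0,0,0]}]'
python3 - <<'E'
from m import *
im=[]
for n in("top","scene"):
    p=get_image(n);im.append(cv2.resize(p["img"][90:290,170:370],(400,400)))
    w=pts(p,np.ones(p["range_z"].shape,bool));x,y,z=w.T
    k=(z>46)&(z<60)&(x>540)&(x<740)&(y>190)&(y<380)
    r=cv2.minAreaRect(w[k][:,:2].astype(np.float32));c=np.array(r[0])-65*a
    rb=(w[:,:2]-c)@np.stack([a,b],1)
    g=(z>38)&(z<50)&(rb[:,0]<-15)&(rb[:,0]>-90)&(abs(rb[:,1])<30)
    print(n,r,"grip rb",cv2.minAreaRect(rb[g].astype(np.float32)),g.sum())
    for q in("vial_red","vial_yellow","petri"):
        for d in masks_of(p,q)[:1]: print(q,d["confidence"],np.median(pts(p,d["region"]),0).round(1))
cv2.imwrite("pics/g.png",np.hstack(im)[:,:,::-1]);st()
E
```

```text
time_s: 24.15
eef_pos: [408.1, 172.0, 178.0]
eef_rot: [0.001, -0.224, 0.975, 0.0]
force: [0.8, 0.0, -0.5]
grip_width: 43.1
grip_force: 0.0
top ((621.4110107421875, 276.8937683105469), (182.38612365722656, 103.71333312988281), 25.764373779296875) grip rb ((-26.83783721923828, -0.04123210906982422), (22.988136291503906, 13.415140151977539), 0.8175023794174194) 61
vial_yellow 0.55 [659.2 116.7  49.4]
scene ((626.6021728515625, 277.3004150390625), (164.2963409423828, 104.5528793334961), 25.887163162231445) grip rb ((-31.41458511352539, -0.7774343490600586), (14.349474906921387, 31.977205276489258), 87.71981811523438) 88
vial_red 0.68 [401.1 466.2  32.9]
petri 0.89 [372.1  54.3   4.2]
t 24.55 tcp [407.91 172.07 176.71] F [ 0.41 -0.73  0.48] along 0.05 w 42.8638349612408 yaw 25.852094372216627
```

View pics/g.png

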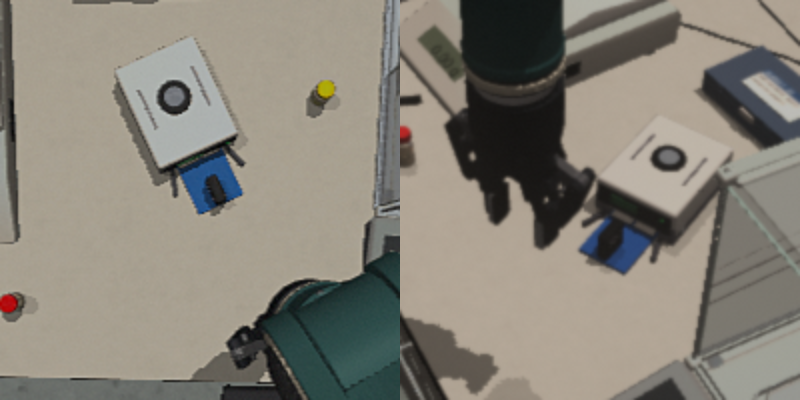

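Run:
```python
from m import *
for n,c in(("top",mouth),("scene",np.array([640.2,283.32])-65*a)):
    p=get_image(n);w=pts(p,np.ones(p["range_z"].shape,bool));z=w[:,2]
    rb=(w[:,:2]-c)@np.stack([a,b],1)
    for lo,hi in((38,50),(5,12)):
        g=(z>lo)&(z<hi)&(rb[:,0]<-8)&(rb[:,0]>-90)&(abs(rb[:,1])<34);print(n,lo,cv2.minAreaRect(rb[g].astype(np.float32)),np.percentile(rb[g],[1,99],0).round(1).tolist())
```

```text
top 38 ((-46.47191619873047, -0.7962493896484375), (33.28273010253906, 13.852913856506348), 0.27747926115989685) [[-62.6, -7.5], [-29.9, 6.2]]
top 5 ((-49.000667572021484, -0.10553359985351562), (67.7090072631836, 81.95967864990234), 89.97468566894531) [[-89.0, -32.7], [-8.4, 32.9]]
scene 38 ((-45.86888122558594, -0.14699697494506836), (15.088314056396484, 36.07685852050781), 89.00238800048828) [[-63.0, -7.6], [-29.6, 6.6]]
scene 5 ((-47.49246597290039, -0.9515724182128906), (64.80329895019531, 79.3489990234375), 89.18635559082031) [[-80.4, -31.4], [-8.8, 29.9]]
```

The carrier is at rest and square in the tunnel (yaw error about 0.3° from the top camera). The grip sits about 46 mm outside the mouth, where it was at the stop to within about 0.6 mm. The bystanders haven't moved, so I'm handing in.

```bash
python3 -c "
from rig import *
print(sign_off())"
```

```text
the job is handed in; nothing more can be done
None
```

The carrier is in the reader and released: it drove the docking slide about 8 mm to its end stop with a push of at most about 6 N. The vials and petri dish showed no movement in the images, and I handed the job in at about 25 s; no verdict was returned.

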